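# Shut the bead polisher and hold its run paddle

### The arm

A 6-joint arm with a two-finger parallel gripper is mounted at the origin on the work surface. World frame = base frame: x ahead of the robot, y to its left, z up, the work surface at z = 0. Lengths are in m, angles in rad, forces in N, time in s.
With the tool pointing down it reaches from about 0.35 to 0.975 m from the base axis. Payload 4.9 kg.
Tool frame: the origin (TCP) lies midway between the tips of the shut fingers; the grasp point (between the pads) lies 19 mm behind it; x points along the fingers, y is the direction in which the jaws open and shut, and the axes are right-handed (so a half turn about x gives the same grasp; the last joint's range is limited). The gripper opens to 85 mm and grips with 20 to 120 N. Pads are 22 mm wide; open, the fingers measure 114 mm over their backs; the gripper's body (76 mm by 85 mm) begins 54 mm behind the grasp point. The pads swing forward as they close: fully open they stand 13 mm farther back than shut.
Start: joints at [1.004, 0.053, 1.613, -0, 1.476, -0.119], TCP at [0.271, 0.563, 0.231] pointing down, gripper open.
Joint ranges: [-3.01, 3.01], [-1.01, 2.22], [0.06, 2.58], [-1.02, 4.17], [0.09, 2.62], [-3.14, 3.14]. Speed limits (rad/s): [2.57, 2.57, 3.14, 3.14, 3.14, 3.14].

### API

Orientations are given as a unit quaternion [w, x, y, z].
In Python, from plant import manip gives the robot as it stands.
- The arm moves only by the tool send_rows, never from a script. Its argument "motion" is a list that holds one entry, the list of rows, each a list of 6 numbers: the shift along the world's x, y, z in cm, then the turn, a rotation vector about the world's x, y, z in rad. A call has 1 to 12 rows; each row shifts and turns the commanded pose from where the row before left it; what a row does not reach is not made up. A row lasts 1/12 s, in which the tool goes at most 41.7 mm and 7.16 degrees, less where a joint would pass 70% of its speed; a pose out of reach is approached as far as the arm can. A call with a gripper value outside its range is refused whole. "fingers" is the closure, from 0 (fully open) to 1 (shut), set as the call begins (left out, the last holds). The fingers move at their own pace and stop on an object; the grip force is fixed at half the most. Time passes only in rows, so rows that do not move let the fingers close. It gives the time, the measured TCP pose, the force and the opening at its end, in the units of the state.
- manip.state(): the state, without advancing time (a new reading comes with each control period).
- manip.grab_frame(name): name is "side" or "top"; returns the picture (384x512x3 uint8, red, green, blue); there is no depth.
- manip.calibration(name): a dict with "mtx" (3x3 intrinsics, pixels), "cam_to_world" (4x4, takes a point from camera to world coordinates). Camera axes: x right, y up, looking along -z (the intrinsics and any distortion apply to the point x, -y, -z); pixel columns grow to the right and rows downward; lengths in m; the calibration is good to about 2 mm. A picture is of the moment at which its call begins. calibration takes no time and is no camera call.
- manip.job_done(): hands the job in, once; it reports no verdict.
Trained networks look in the newest picture that a camera, given by its name, has taken for a name from the list of things; names that differ only in an ending like _2 or _b are one class to them, and where a whole thing is asked for, a point or a joint stands for the part that bears it (a point fixed in the world has none). Each returns a list of dicts, best first, with "confidence" (0 to 1); they miss things now and then, are a little off and sometimes report something else, mostly with a low value. They report only what shows in the picture. A call takes as long as a camera call.
- manip.boxes_of(query, camera): "centre" ([x, y, z] in m, in the coordinates of the camera as it stood for that picture, good to about 4 mm: the middle of the surface that is visible of it).
- manip.trace(query, camera): "region" (384x512 bool, what is visible of it).
- manip.landmark_of(query, camera): "centre" ([x, y, z] in m, in the coordinates of the camera as it stood for that picture, good to about 4 mm: a listed point, or the origin of a listed thing).
The state is a dict: "time": time; "joint_pos": joint angles; "joint_vel": joint speeds; "joint_efforts": joint torques, N m; "tool_pos": TCP position; "tool_rot": TCP orientation; "contact_force": force on the tool from outside, world axes, zero at the start; "ft_torque": the same for the moment, N m; "gripper_width": opening from 0.0 (shut) to 1.0 (fully open).
Only numpy, scipy, OpenCV 4.12 (cv2) and the standard library are available. Lean on these libraries where they do the work, as an engineer would, in place of code of your own. Each camera call takes 0.05 s, during which the arm holds its last target.

### The job

Swing the raised upper half of the red bead-polishing case down until it is fully shut, edge to edge on the lower half. Only then press the spring-loaded run paddle on the yellow stand half way down, so that it lies level, and keep holding it there: finish while still holding it, as the machine runs only as long as the paddle is held level, and pressing it right down trips it. Leave the jar, cup and dish alone.

Things in the scene. Friction and masses are not known exactly. Their poses are not given: they have to be found in the camera images.
- case: Fixed bead-polishing case: grey plinth 190 x 230 mm with a red lower shell 160 x 200 mm on it, rim 60 mm above the table, beads inside. Origin: centre of the underside, on the table. Its x axis points from the open front to the hinge, z up. It may stand on the left or the right.
- lid (a joint): Angle of the red upper shell (rad): 0 = shut, rims meeting; grows as it opens, at most 1.6; starts raised at 0.9 to 1.3. The stiff hinge keeps it wherever it is left (under 4 N near its free edge moves it), so it must be pushed all the way down.
- lid_hinge (a point): Middle of the hinge line, at the far rim of the case, 60 mm above the table. Axes turn with the lid: y along the hinge, -x from the hinge to the lid's free edge, z out of its outer face. When shut these axes are those of the case.
- lid_push (a point): Point on the smooth outer (upper, when shut) face of the upper shell, 135 mm from the hinge towards the free edge and 25 mm along z from the hinge; mid-width. The shell is 160 x 200 x 25 mm, with a 70 mm wide, 8 mm thick steel lip that stands out 18 mm from the free edge. Axes as for lid_hinge. When shut this point is 85 mm above the table.
- station: Fixed stand of the run paddle: dark base plate 240 x 100 x 12 mm with a yellow pivot housing 86 mm high at its +x end. Origin: centre of the underside, on the table; x points from the pad end to the pivot, z up. The pivot axis is along y, at x = 92 mm, 62 mm above the table. It may stand on the right or the left.
- paddle (a joint): Angle of the sprung paddle (rad): 0 = at rest, leaning up towards its pad; 0.20 = half way, paddle level; 0.40 = fully down (trips). Springs back when let go. Pressing at the pad centre takes about 4 N to start and about 9 N when level, 14 N fully down.
- paddle_pad (a point): Centre of the upper face of the paddle's 60 x 60 mm black pad with a green top, 160 mm from the pivot. About 102 mm above the table at rest, 70 mm when the paddle is level, 38 mm fully down. Axes: x from pad to pivot along the paddle, z out of the upper face.
- jar_mid (a point): Brown jar with a steel cap, 64 mm across, 95 mm high; its centre. Leave alone.
- cup_mid (a point): White cup, 72 mm across, 85 mm high; its centre. Leave alone.
- dish_mid (a point): Blue dish, 90 mm across, 35 mm high; its centre. Leave alone.

How it is judged:
On the way, in this order (a step that is already met when the one before it is completed fails the run):
1. the upper shell is fully shut on the lower shell (value of joint lid below 0.025 rad), for 0.2 s.
2. the robot holds the paddle level, half way down, for a second with the case shut (value of joint lid below 0.025 rad and value of joint paddle between 0.14 and 0.26 rad and contact force between any of the fingers, the arm and paddle above 3 N), for 1 s.
At the end, for the whole second after the job is handed in: The upper shell is shut (within 0.025 rad, 4 mm at its free edge) and the robot itself is still pressing the paddle with more than 3 N and holding it at 0.14 to 0.26 rad (level within 0.06 rad, about 9 mm at the pad) (all of step 2); the arm keeps its last pose, push and grip.
It fails at once if the paddle is pressed nearly right down and trips the machine (over 0.34 rad) (value of joint paddle above 0.34 rad).
It fails at once if the paddle is pressed (over 0.1 rad) while the case is still open (value of joint paddle above 0.1 rad and value of joint lid above 0.06 rad).
It fails at once if the jar, cup or dish is moved more than 25 mm or tipped (distance of any of jar_mid, cup_mid, dish_mid from where it was at the start of the episode above 0.025 m or angle between any of jar_mid, cup_mid, dish_mid's own z axis and vertical above 0.35 rad).
It also fails if it takes over 42 s, if anything falls off the work surface, if the arm or the gripper's body presses on something with over 40 N, if the wrist force passes 120 N, or if a joint passes its speed limit or range.

## Working session

There is one attempt and no reset: what is moved stays moved. The work goes in short steps, Python scripts to look and compute and a tool call to move; the robot and the scene stay as the last step left them, time stands still between calls to the robot, and variables do not carry over. Pictures are saved under pics/ and viewed, and the job is handed in when it is done.

Besides the shell and the picture viewer there is one more tool, called by a JSON object that holds its "fn" and its "kwargs". send_rows: Moves the arm, as the interface text tells. Its arguments: {"type":"object","properties":{"motion":{"type":"array","items":{"type":"array","items":{"type":"array","items":{"type":"number"}}}},"fingers":{"type":"number"}},"required":["motion"]}

```bash
mkdir -p pics
cat > h.py <<'E'
import numpy as np,cv2
from plant import manip
def w(name,c):
    T=np.array(manip.calibration(name)["cam_to_world"]); return (T@np.r_[c,1])[:3]
def save(cam,fn):
    im=manip.grab_frame(cam); cv2.imwrite('pics/'+fn,im[:,:,::-1]); return im
E
python3 - <<'E'
from h import *
np.set_printoptions(precision=4,suppress=True)
print(manip.state())
for c in("top","side"):
    save(c,c+"0.png")
    for q in("case","lid_hinge","lid_push","station","paddle_pad","jar_mid","cup_mid","dish_mid"):
        print(c,q,[(w(c,d["centre"]).round(4),round(d["confidence"],2)) for d in manip.landmark_of(q,c)][:2])
print(manip.state()["time"])
E
```

```text
{'time': 0.0, 'joint_pos': array([ 1.004 ,  0.0534,  1.6143, -0.    ,  1.476 , -0.1191]), 'joint_vel': array([-0.0009, -0.0009,  0.0008,  0.0018,  0.0011,  0.0018]), 'joint_efforts': array([  0.0004, -39.37  , -37.016 ,  -0.0002,   0.0074,  -0.    ]), 'tool_pos': array([0.2703, 0.5628, 0.2301]), 'tool_rot': array([ 0.6892,  0.1563,  0.6897, -0.1577]), 'contact_force': array([0.0353, 0.4519, 0.1325]), 'ft_torque': array([-0.018 ,  0.0006,  0.0264]), 'gripper_width': 0.999645783775641}
top case [(array([ 0.56  , -0.2277,  0.0004]), 0.6)]
top lid_hinge [(array([ 0.6374, -0.2454,  0.0578]), 0.82)]
top lid_push [(array([ 0.622 , -0.2416,  0.1959]), 0.7)]
top station [(array([0.5907, 0.1839, 0.0016]), 0.77)]
top paddle_pad [(array([0.5309, 0.2065, 0.1   ]), 0.83)]
top jar_mid [(array([0.5734, 0.5037, 0.0489]), 0.66)]
top cup_mid [(array([ 0.4791, -0.5026,  0.0453]), 0.56)]
top dish_mid [(array([0.7282, 0.02  , 0.0158]), 0.88), (array([ 0.5609, -0.2279,  0.004 ]), 0.23)]
side case [(array([ 0.5551, -0.2283, -0.001 ]), 0.85)]
side lid_hinge []
side lid_push [(array([ 0.6129, -0.2406,  0.1937]), 0.84)]
side station [(array([0.5862, 0.1864, 0.0007]), 0.89)]
side paddle_pad [(array([0.531 , 0.2058, 0.1042]), 0.93)]
side jar_mid [(array([0.5683, 0.5038, 0.0488]), 0.63)]
side cup_mid [(array([ 0.473 , -0.501 ,  0.0427]), 0.71)]
side dish_mid [(array([0.7227, 0.0248, 0.0164]), 0.68)]
0.9
```

View pics/top0.png

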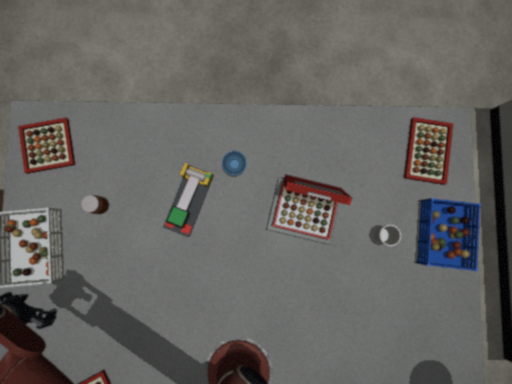

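View pics/side0.png

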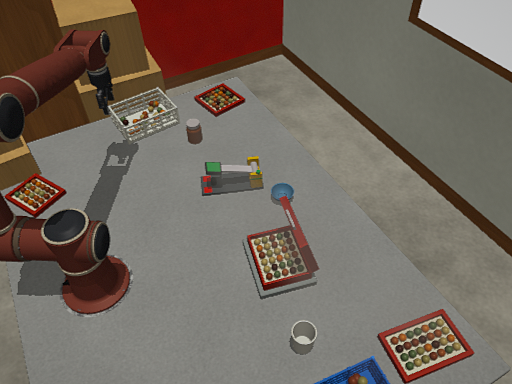

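Both cameras agree. The case is on the right, with its hinge at about (0.637, -0.245) and the lid at about 1.2 rad. The station is on the left, with the pad at (0.531, 0.206, 0.102). In the top view the lid is at (318,188), the pad at (178,216) and the dish at (234,163). I'll shut the fingers, rise, and cross over to behind the lid.

{"fn": "send_rows", "kwargs": {"motion": [[[0,0,3.5,0,0,0],[0,0,3.5,0,0,0],[0,0,3,0,0,0],[1.8,-3.4,0,0,0,0],[1.8,-3.4,0,0,0,0],[1.8,-3.4,0,0,0,0],[1.8,-3.4,0,0,0,0],[1.8,-3.4,0,0,0,0],[1.8,-3.4,0,0,0,0],[1.8,-3.4,0,0,0,0],[1.8,-3.4,0,0,0,0],[1.8,-3.4,0,0,0,0]]], "fingers": 1}}

```text
time: 1.9
tool_pos: [0.433, 0.2556, 0.3316]
tool_rot: [0.69, 0.157, 0.689, -0.157]
contact_force: [0.3, 0.2, 0.5]
gripper_width: -0.001
```

{"fn": "send_rows", "kwargs": {"motion": [[[1.8,-3.4,0,0,0,0],[1.8,-3.4,0,0,0,0],[1.8,-3.4,0,0,0,0],[1.8,-3.4,0,0,0,0],[1.8,-3.4,0,0,0,0],[1.8,-3.4,0,0,0,0],[1.8,-3.4,0,0,0,0],[1.8,-3.4,0,0,0,0],[1.8,-3.4,0,0,0,0],[1.8,-3.4,0,0,0,0],[1.8,-3.4,0,0,0,0],[1.8,-3.4,0,0,0,0]]]}}

```text
time: 2.9
tool_pos: [0.6492, -0.1525, 0.3313]
tool_rot: [0.689, 0.157, 0.689, -0.157]
contact_force: [-0.1, -0.9, 0.6]
gripper_width: -0.006
```

{"fn": "send_rows", "kwargs": {"motion": [[[2,-3.5,0,0,0,0],[2,-3.5,0,0,0,0],[2,-3.5,0,0,0,0],[0,0,-3,0,0,0],[0,0,-3,0,0,0],[0,0,-3,0,0,0],[0,0,-3,0,0,0],[0,0,-2,0,0,0],[0,0,0,0,0,0]]]}}

```text
time: 3.65
tool_pos: [0.7055, -0.2543, 0.1834]
tool_rot: [0.685, 0.158, 0.693, -0.156]
contact_force: [0.2, 0.6, -2.0]
gripper_width: 0.001
```

Run:
```python
from h import *
print(manip.state()["tool_pos"],manip.state()["contact_force"])
for c in("top","side"):
    save(c,c+"1.png")
    for q in("case","lid_hinge","lid_push"):
        print(c,q,[(w(c,d["centre"]).round(4),round(d["confidence"],2)) for d in manip.landmark_of(q,c)][:2])
a=cv2.imread('pics/top1.png');b=cv2.imread('pics/side1.png')
cv2.imwrite('pics/b1.png',np.hstack([cv2.resize(a[130:280,220:380],None,fx=2.5,fy=2.5),cv2.resize(b[130:280,200:360],None,fx=2.5,fy=2.5)]))
```

```text
[ 0.70551989 -0.25429057  0.18343167] [ 0.2466688   0.604569   -1.95920378]
top case [(array([ 5.591e-01, -2.264e-01,  2.000e-04]), 0.88)]
top lid_hinge [(array([ 0.6377, -0.2446,  0.0576]), 0.84)]
top lid_push []
side case [(array([ 0.5495, -0.2252, -0.0026]), 0.79)]
side lid_hinge []
side lid_push [(array([ 0.6149, -0.2423,  0.1939]), 0.65)]
```

View pics/b1.png

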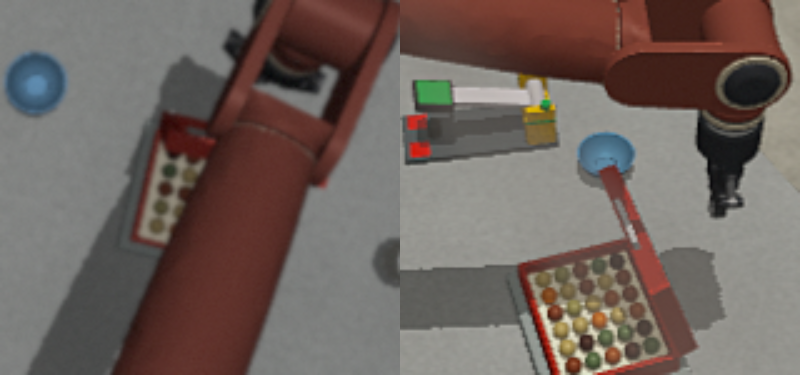

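The shut fingers are behind the lid at (0.705, -0.254, 0.183) and clear of it. Next I'll work out the arc.

Run:
```python
import numpy as np
u=np.array([.977,-.213]);H=np.array([.637,-.245])
prev=None
for t in [1.2,1.1,1.0,.9,.8,.7,.6,.5,.4,.3,.2,.1,0.05,0]:
    d=.025+.011*np.sin(t); s=-.135*np.cos(t)+d*np.sin(t); z=.06+.135*np.sin(t)+d*np.cos(t)
    p=np.r_[H+u*s,z]; print(t,p.round(3),None if prev is None else ((p-prev)*100).round(2)); prev=p
```

```text
1.2 [ 0.621 -0.242  0.199] None
1.1 [ 0.607 -0.239  0.196] [-1.38  0.3  -0.25]
1.0 [ 0.594 -0.236  0.192] [-1.36  0.3  -0.4 ]
0.9 [ 0.581 -0.233  0.187] [-1.32  0.29 -0.55]
0.8 [ 0.568 -0.23   0.18 ] [-1.26  0.27 -0.69]
0.7 [ 0.556 -0.227  0.172] [-1.18  0.26 -0.82]
0.6 [ 0.545 -0.225  0.162] [-1.1   0.24 -0.95]
0.5 [ 0.535 -0.223  0.151] [-0.99  0.22 -1.07]
0.4 [ 0.527 -0.221  0.14 ] [-0.88  0.19 -1.17]
0.3 [ 0.519 -0.219  0.127] [-0.75  0.16 -1.27]
0.2 [ 0.513 -0.218  0.113] [-0.61  0.13 -1.34]
0.1 [ 0.508 -0.217  0.099] [-0.47  0.1  -1.4 ]
0.05 [ 0.507 -0.217  0.092] [-0.18  0.04 -0.72]
0 [ 0.505 -0.216  0.085] [-0.14  0.03 -0.73]
```

{"fn": "send_rows", "kwargs": {"motion": [[[-2.1,0.3,0.4,0,0,0],[-2.1,0.3,0.4,0,0,0],[-2.1,0.3,0.4,0,0,0],[-2.1,0.3,0.4,0,0,0],[-1.4,0.3,-0.3,0,0,0],[-1.4,0.3,-0.4,0,0,0],[-1.3,0.3,-0.5,0,0,0],[-1.3,0.3,-0.7,0,0,0]]]}}

```text
time: 4.72
tool_pos: [0.5716, -0.2322, 0.1914]
tool_rot: [0.692, 0.156, 0.687, -0.157]
contact_force: [1.0, 0.1, 2.5]
gripper_width: 0.001
```

Run:
```python
from h import *
for c in("top","side"):
    save(c,c+"2.png")
    for q in("lid_hinge","lid_push"):
        print(c,q,[(w(c,d["centre"]).round(4),round(d["confidence"],2)) for d in manip.landmark_of(q,c)][:2])
a=cv2.imread('pics/top2.png');b=cv2.imread('pics/side2.png')
cv2.imwrite('pics/b2.png',np.hstack([cv2.resize(a[130:280,220:380],None,fx=2.5,fy=2.5),cv2.resize(b[130:280,200:360],None,fx=2.5,fy=2.5)]))
```

```text
top lid_hinge [(array([ 0.6399, -0.2452,  0.0579]), 0.79)]
top lid_push [(array([ 0.5751, -0.2309,  0.1786]), 0.55), (array([5.933e-01, 1.832e-01, 2.000e-04]), 0.19)]
side lid_hinge [(array([ 0.6336, -0.2419,  0.0591]), 0.95)]
side lid_push [(array([ 0.5654, -0.2295,  0.1766]), 0.56)]
```

View pics/b2.png

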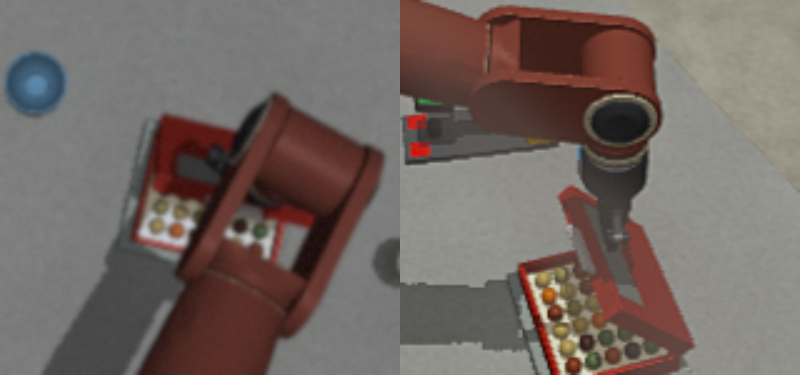

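The finger tip is on the outer face and the lid is down to about 0.85 rad. I'll continue the arc.

{"fn": "send_rows", "kwargs": {"motion": [[[-1.2,0.3,-0.9,0,0,0],[-1.1,0.2,-1.1,0,0,0],[-1.0,0.2,-1.2,0,0,0],[-0.9,0.2,-1.3,0,0,0],[-0.8,0.2,-1.4,0,0,0],[-0.6,0.1,-1.4,0,0,0],[-0.5,0.1,-1.5,0,0,0],[0,0,0,0,0,0]]]}}

```text
time: 5.68
tool_pos: [0.5078, -0.2176, 0.0973]
tool_rot: [0.688, 0.158, 0.691, -0.156]
contact_force: [-0.5, 0.4, -1.6]
gripper_width: 0.003
```

{"fn": "send_rows", "kwargs": {"motion": [[[-0.2,0,-0.6,0,0,0],[-0.1,0,-0.6,0,0,0],[0,0,0,0,0,0],[0,0,0,0,0,0]]]}}

```text
time: 6.02
tool_pos: [0.507, -0.2188, 0.0885]
tool_rot: [0.69, 0.157, 0.689, -0.157]
contact_force: [-0.1, -0.6, -0.2]
gripper_width: -0.001
```

{"fn": "send_rows", "kwargs": {"motion": [[[0,0,-0.3,0,0,0],[0,0,0,0,0,0],[0,0,0,0,0,0]]]}}

```text
time: 6.27
tool_pos: [0.5068, -0.2187, 0.0855]
tool_rot: [0.69, 0.157, 0.689, -0.157]
contact_force: [1.0, 0.6, 0.3]
gripper_width: 0.003
```

{"fn": "send_rows", "kwargs": {"motion": [[[0,0,-0.3,0,0,0],[0,0,0,0,0,0],[0,0,0,0,0,0]]]}}

```text
time: 6.52
tool_pos: [0.5071, -0.2189, 0.0849]
tool_rot: [0.69, 0.157, 0.689, -0.157]
contact_force: [-5.4, 2.6, 12.3]
gripper_width: -0.0
```

Run:
```python
from h import *
s=manip.state();print(s["tool_pos"],s["contact_force"])
b=save("side","side3.png")
cv2.imwrite('pics/b3.png',cv2.resize(b[170:310,200:360,::-1],None,fx=4,fy=4))
```

```text
[ 0.50713335 -0.2189408   0.08494764] [-5.36436053  2.58717861 12.29349198]
```

View pics/b3.png

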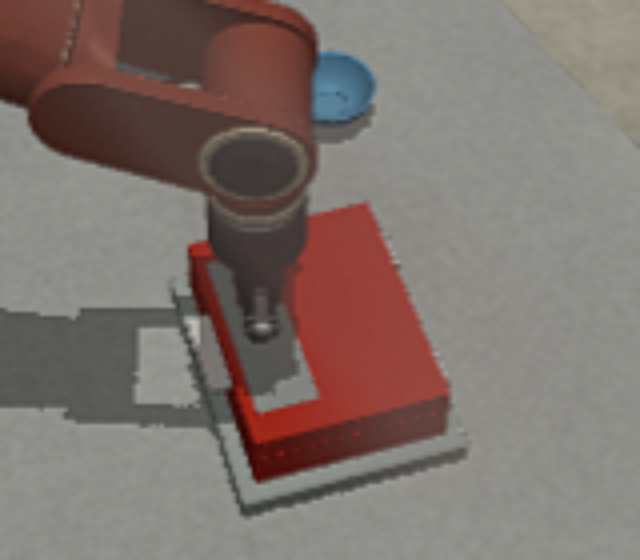

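The lid looks shut: the tip stops at z = 0.085 and the force has risen to 12 N. A little more push will confirm it is on a hard stop.

{"fn": "send_rows", "kwargs": {"motion": [[[0,0,-0.3,0,0,0],[0,0,0,0,0,0],[0,0,0,0,0,0],[0,0,0,0,0,0]]]}}

```text
time: 6.9
tool_pos: [0.5072, -0.219, 0.0848]
tool_rot: [0.689, 0.157, 0.69, -0.157]
contact_force: [-13.5, 6.7, 27.0]
gripper_width: -0.0
```

It's a hard stop: 27 N with no movement. Now lift clear and look.

{"fn": "send_rows", "kwargs": {"motion": [[[0,0,2,0,0,0],[0,0,3,0,0,0],[0,0,3.5,0,0,0],[0,0,3.5,0,0,0],[0.2,3.4,0,0,0,0],[0.2,3.4,0,0,0,0],[0.2,3.4,0,0,0,0],[0.2,3.4,0,0,0,0],[0.2,3.4,0,0,0,0],[0.2,3.4,0,0,0,0],[0.2,3.4,0,0,0,0],[0,0,0,0,0,0]]]}}

```text
time: 7.9
tool_pos: [0.5204, 0.0241, 0.1993]
tool_rot: [0.69, 0.156, 0.69, -0.154]
contact_force: [0.3, -0.8, -0.7]
gripper_width: 0.001
```

Run:
```python
from h import *
s=manip.state();print(s["tool_pos"],s["contact_force"])
for c in("top","side"):
    save(c,c+"4.png")
    for q in("lid_hinge","lid_push","station","paddle_pad"):
        print(c,q,[(w(c,d["centre"]).round(4),round(d["confidence"],2)) for d in manip.landmark_of(q,c)][:2])
a=cv2.imread('pics/top4.png');b=cv2.imread('pics/side4.png')
cv2.imwrite('pics/b4.png',np.hstack([cv2.resize(a[130:280,220:380],None,fx=2.5,fy=2.5),cv2.resize(b[170:320,200:360],None,fx=2.5,fy=2.5)]))
```

```text
[0.52039639 0.02412812 0.19934383] [ 0.312502   -0.81169136 -0.71827612]
top lid_hinge [(array([ 0.6383, -0.2462,  0.0579]), 0.7)]
top lid_push [(array([ 0.5063, -0.2099,  0.086 ]), 0.95)]
top station [(array([ 0.5943,  0.1854, -0.0023]), 0.63)]
top paddle_pad [(array([0.53  , 0.2063, 0.1027]), 0.75), (array([ 0.6393, -0.2472,  0.0564]), 0.25)]
side lid_hinge [(array([ 0.6325, -0.2423,  0.0613]), 0.8)]
side lid_push [(array([ 0.5009, -0.2166,  0.0841]), 0.63)]
side station [(array([0.5884, 0.1872, 0.0027]), 0.86)]
side paddle_pad [(array([ 5.885e-01,  1.888e-01, -2.000e-04]), 0.72), (array([0.5296, 0.2083, 0.1024]), 0.59)]
```

View pics/b4.png

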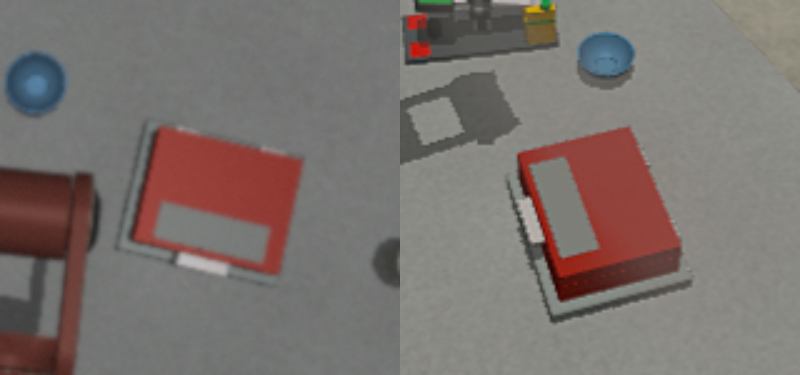

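The lid is shut: its push point is at z ≈ 0.085, and the shell stays flush after release in both views. On to the pad.

{"fn": "send_rows", "kwargs": {"motion": [[[0.2,3,0,0,0,0],[0.2,3,0,0,0,0],[0.2,3,0,0,0,0],[0.2,3,0,0,0,0],[0.2,3,0,0,0,0],[0,3,0,0,0,0],[0,0,-2.5,0,0,0],[0,0,-2.5,0,0,0],[0,0,-2.5,0,0,0],[0,0,0,0,0,0],[0,0,0,0,0,0]]]}}

```text
time: 9.32
tool_pos: [0.5295, 0.1988, 0.1228]
tool_rot: [0.688, 0.157, 0.691, -0.158]
contact_force: [0.3, 0.7, 0.0]
gripper_width: -0.0
```

Run:
```python
from h import *
s=manip.state();print(s["tool_pos"],s["contact_force"])
b=save("side","side5.png")
cv2.imwrite('pics/b5.png',cv2.resize(b[100:220,160:320,::-1],None,fx=4,fy=4))
```

```text
[0.52949905 0.19877492 0.12279201] [0.34091755 0.65037915 0.02532287]
```

View pics/b5.png

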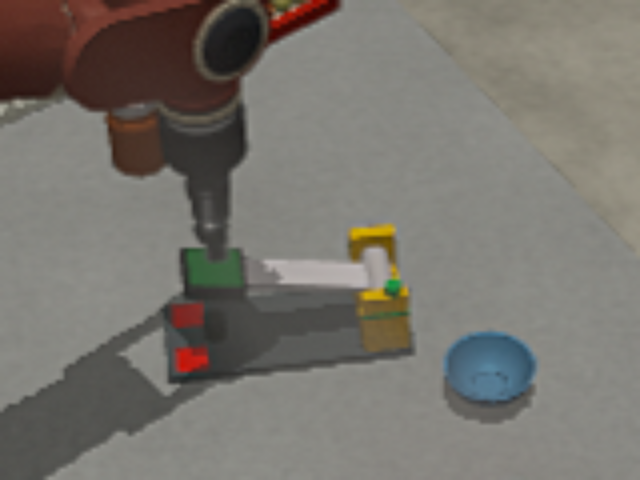

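{"fn": "send_rows", "kwargs": {"motion": [[[0,0.7,-0.6,0,0,0],[0,0,-0.6,0,0,0],[0,0,-0.6,0,0,0],[0,0,-0.6,0,0,0],[0,0,-0.6,0,0,0],[0,0,-0.6,0,0,0],[0,0,0,0,0,0],[0,0,0,0,0,0]]]}}

```text
time: 10.03
tool_pos: [0.5307, 0.2068, 0.0889]
tool_rot: [0.689, 0.157, 0.69, -0.157]
contact_force: [-2.7, 1.4, 6.9]
gripper_width: -0.001
```

{"fn": "send_rows", "kwargs": {"motion": [[[0,0,-0.5,0,0,0],[0,0,-0.5,0,0,0],[0,0,-0.5,0,0,0],[0,0,-0.4,0,0,0],[0,0,0,0,0,0],[0,0,0,0,0,0],[0,0,0,0,0,0]]]}}

```text
time: 10.62
tool_pos: [0.5302, 0.2073, 0.0705]
tool_rot: [0.689, 0.157, 0.69, -0.157]
contact_force: [-7.2, 1.9, 9.2]
gripper_width: 0.003
```

Run:
```python
from h import *
s=manip.state();print(s["tool_pos"],s["contact_force"])
for c in("top","side"):
    save(c,c+"6.png")
    for q in("lid_push","paddle_pad","dish_mid","jar_mid","cup_mid"):
        print(c,q,[(w(c,d["centre"]).round(4),round(d["confidence"],2)) for d in manip.landmark_of(q,c)][:2])
b=cv2.imread('pics/side6.png')
cv2.imwrite('pics/b6.png',cv2.resize(b[100:320,160:340],None,fx=2.7,fy=2.7))
```

```text
[0.53021298 0.2072693  0.07054464] [-7.23161875  1.94365311  9.1616722 ]
top lid_push [(array([ 0.5086, -0.2145,  0.087 ]), 0.6)]
top paddle_pad [(array([0.592 , 0.1827, 0.001 ]), 0.22)]
top dish_mid [(array([0.7282, 0.0176, 0.018 ]), 0.79)]
top jar_mid [(array([0.5718, 0.4975, 0.046 ]), 0.81)]
top cup_mid [(array([ 0.4771, -0.5002,  0.0423]), 0.97)]
side lid_push [(array([ 0.4981, -0.2172,  0.0849]), 0.63), (array([0.5659, 0.5018, 0.0482]), 0.61)]
side paddle_pad [(array([0.5261, 0.2098, 0.0714]), 0.92)]
side dish_mid [(array([0.7219, 0.0266, 0.0134]), 0.77)]
side jar_mid [(array([0.5671, 0.4998, 0.0473]), 0.64)]
side cup_mid [(array([ 0.4746, -0.5049,  0.0403]), 0.7)]
```

View pics/b6.png

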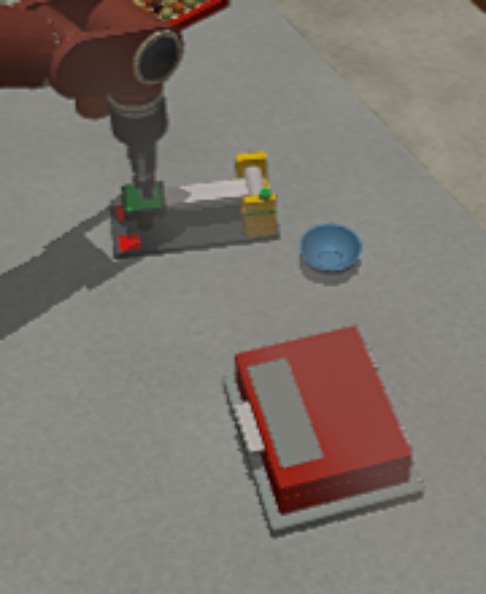

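The paddle is level: pad z ≈ 0.071, pushing back with 9.2 N as expected. I'll hold for over a second.

{"fn": "send_rows", "kwargs": {"motion": [[[0,0,0,0,0,0],[0,0,0,0,0,0],[0,0,0,0,0,0],[0,0,0,0,0,0],[0,0,0,0,0,0],[0,0,0,0,0,0],[0,0,0,0,0,0],[0,0,0,0,0,0],[0,0,0,0,0,0],[0,0,0,0,0,0],[0,0,0,0,0,0],[0,0,0,0,0,0]]]}}

```text
time: 12.22
tool_pos: [0.5302, 0.2073, 0.0707]
tool_rot: [0.689, 0.157, 0.69, -0.157]
contact_force: [-6.2, 2.3, 9.5]
gripper_width: -0.003
```

{"fn": "send_rows", "kwargs": {"motion": [[[0,0,0,0,0,0],[0,0,0,0,0,0],[0,0,0,0,0,0],[0,0,0,0,0,0],[0,0,0,0,0,0],[0,0,0,0,0,0]]]}}

```text
time: 12.72
tool_pos: [0.5302, 0.2073, 0.0707]
tool_rot: [0.689, 0.157, 0.69, -0.157]
contact_force: [-5.9, 1.9, 9.4]
gripper_width: 0.001
```

Run:
```python
from h import *
s=manip.state();print(s["tool_pos"],s["contact_force"])
save("side","side7.png"); print([(w("side",d["centre"]).round(4),d["confidence"]) for d in manip.landmark_of("paddle_pad","side")])
if abs(s["tool_pos"][2]-.0705)<.002 and s["contact_force"][2]>7: print(manip.job_done())
```

```text
[0.53023655 0.2072918  0.07066101] [-5.91664523  1.87964347  9.39201384]
[(array([0.5241, 0.2096, 0.0734]), 0.97), (array([ 0.5017, -0.2173,  0.085 ]), 0.67)]
the job is handed in; nothing more can be done
None
```

The case is shut and the paddle is held level. I handed the job in at about 12.8 s with the arm still pressing; no verdict is reported.

- **Lid:** I pushed it down in an arc with the shut fingers until it hit a hard stop, with 27 N on the tip and no further movement at 85 mm. It stayed flush after I let go, with the push point measured at 84–87 mm.
- **Paddle:** I then pressed the pad to 70.7 mm and held it there for 2 s before handing in. The push back was steady at about 9.4 N, which matches the level position.
- **Jar, cup and dish:** the cameras put all three within about 6 mm of where they started, which is within the networks' error.
- **Checks that disagreed:**
  - In the last side view the pad read 73.4 mm, about 3 mm above the measured tip height but within tolerance.
  - The top camera could not find the pad because the arm hid it, and gave only one low-confidence false hit.
  - There was a steady sideways force of about 6 N while holding the paddle, probably friction.

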